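# Fit a dog collar over the rotary table's shaft and turn it home on the drive pins

## Robot

A 6-joint arm with a two-finger parallel gripper is mounted at the origin on the work surface. World frame = base frame: x ahead of the robot, y to its left, z up, the work surface at z = 0. Lengths are in m, angles in rad, forces in N, time in s.
With the tool pointing down it reaches from about 0.35 to 0.975 m from the base axis. Payload 4.9 kg.
Tool frame: the origin (TCP) lies on the centre line of the jaws, within the pads' length; the fingertips stand 11 mm ahead of it and the grasp point (between the pads) lies 8 mm behind it; z points along the fingers, y is the direction in which the jaws open and shut (so a half turn about z gives the same grasp; the last joint's range is limited). The gripper opens to 85 mm and grips with 20 to 120 N. Pads are 22 mm wide; open, the fingers measure 114 mm over their backs; the gripper's body (76 mm by 85 mm) begins 54 mm behind the grasp point. The pads swing forward as they close: fully open they stand 13 mm farther back than shut.
Start: joints at [1.083, 0.053, 1.613, -0, 1.476, -0.119], TCP at [0.225, 0.583, 0.242] pointing down, gripper open.
Joint ranges: [-3.01, 3.01], [-1.01, 2.22], [0.06, 2.58], [-1.02, 4.17], [0.09, 2.62], [-3.14, 3.14]. Speed limits (rad/s): [2.57, 2.57, 3.14, 3.14, 3.14, 3.14].

## Interface

Orientations are given as a rotation vector (axis times angle).
In Python, from station import ctrl gives the robot as it stands.
- The arm moves only by the shell command python3 -m crank 'ROWS' [OPENING] [FORCE]. ROWS is JSON, a list of rows, each an object of numbers: "x", "y", "z": the shift along the tool's x, y, z as a fraction of full scale; "roll": the turn about the tool's z as a fraction of full scale. In form: [{"x": .., "y": .., "z": .., "roll": ..}, ...]. A call has 1 to 10 rows; each row shifts and turns the commanded pose from where the row before left it, along the tool's axes as they then stand; what a row does not reach is not made up. Full scale, the value 1, is 0.06 m for a shift and 0.12 rad for a turn. A row lasts 1/8 s, in which the tool goes at most 62.5 mm and 10.7 degrees, less where a joint would pass 70% of its speed; a pose out of reach is approached as far as the arm can. A call with a number of a shift or a turn outside -1 to 1 is refused whole. A call with a gripper value outside its range is refused whole. OPENING is the closure, from 0 (fully open) to 1 (shut), set as the call begins (- or left out, the last holds). The fingers move at their own pace and stop on an object; FORCE is the grip in N (left out, the last holds). Time passes only in rows, so rows that do not move let the fingers close. It gives the time, the measured TCP pose, the force and the opening at its end, in the units of the state.
- ctrl.get_obs(): the state, without advancing time (a new reading comes with each control period).
- ctrl.get_image(name): name is "scene" or "top" or "wrist"; returns a dict with "img" (384x512x3 uint8, red, green, blue), "K" (3x3 intrinsics, pixels), "rvec" (rotation vector, rad) and "tvec" (3), from world to camera coordinates, as OpenCV has them. Camera axes: x right, y down, z forward; pixel columns grow to the right and rows downward; lengths in m; the calibration is good to about 2 mm. A picture is of the moment at which its call begins. There is no depth.
- ctrl.finish_job(): hands the job in, once; it reports no verdict.
The state is a dict: "t": time; "q": joint angles; "dq": joint speeds; "effort": joint torques, N m; "tool_pos": TCP position; "tool_rot": TCP orientation; "contact_force": force on the tool from outside, world axes, zero at the start; "wrist_torque": the same for the moment, N m; "opening": finger opening in m.
Only numpy, scipy, OpenCV 4.12 (cv2) and the standard library are available. Lean on these libraries where they do the work, as an engineer would, in place of code of your own. Each camera call takes 0.05 s, during which the arm holds its last target.

## Task

Take the orange castellated collar out of the grey tray and slide it down over the upright steel shaft of the blue rotary table, lowering it gently. It will usually ride up on the three brass drive pins: turn it with light pressure until its notches fall over the pins and it sits fully home, flat on the driver plate, then let go of it. Never ram it, leave the other two collars in their tray compartments, and do not disturb the ball stand.

Things in the scene. Friction and masses are not known exactly. Their poses are not given: they have to be found in the camera images.
- collar: the collar to fit: orange flange, bright aluminium hub, loose, 0.20 to 0.33 kg, upright in one of the tray's three compartments. Origin: centre of its underside, z up. Flange 64 mm in diameter, 0 to 16 mm up. Bore 26.4 mm in diameter from 10 mm up, wider below. Three notches 11 mm wide, 10 mm deep in the flange's lower edge at 0, 120, 240 degrees from its x axis, each marked by a white dot on top
- collar_hub (a point): point on the collar's axis 37 mm above its underside, where to grip its hub. The hub is 44 mm in diameter and runs from 16 mm (flange top) to 52 mm above the underside; fingertips may go down to 17 mm above the underside
- arbor: blue rotary table, fixed, 132 mm in diameter; origin: centre of its underside on the table, z up along its shaft. A grey control block with two buttons sticks out to its own -x (to 80 mm from the axis, 33 mm high). On top a dark driver plate 88 mm in diameter, upper face 55 mm up, with three brass drive pins, and in its centre a steel shaft 24 mm in diameter
- seat (a point): centre of the driver plate's upper face, on the shaft's axis: the collar's origin comes here when home. Round it three pins 6 mm in diameter, 8 mm high, stand 26 mm from the axis, 120 degrees apart, at any angle: no reading gives it, it must be felt or seen. Within about 5 degrees of the pins the collar drops, else it rests on them 8 mm high. The plate does not turn in a gentle search
- shaft_top (a point): centre of the shaft's top end, 71 mm above the driver plate, with a small chamfer; the collar's bore has 1.2 mm of play all round. Any notch may go over any pin, so at most 120 degrees of turning are needed, either way
- tray: grey tray, fixed, 92 x 262 x 20 mm, origin at the centre of its underside; long side along its own y; three compartments with centres at y = -86, 0 and +86 mm, floor 4 mm up, walls 4 mm thick and 20 mm high
- spacer: plain steel ring in another compartment of the tray, 54 mm in diameter, 40 mm high, loose; origin: centre of its underside; stays where it is
- hub: plain black flanged hub without notches in another compartment of the tray, flange 64 mm in diameter, 46 mm high, loose; origin: centre of its underside; stays where it is
- ball_stand: loose reference ball, a 25 mm white sphere on a dark stand with a foot 52 mm in diameter, 83 mm high in all; origin: centre of its underside; must not be disturbed
Mind the look-alikes: they are no part of the job. What is shaped like the collar but green or purple is not meant. What is shaped like the spacer but brown is not meant.

How it is judged:
On the way:
1. the collar is on the shaft, lowered under control: centred on it within 4 mm and between 5 and 60 mm above the driver plate for a tenth of a second (horizontal distance between collar and seat below 0.004 m and z of collar in the frame of seat between 0.005 and 0.06 m and angle between collar's own z axis and vertical below 0.2 rad), for 0.1 s.
At the end, for the whole second after the job is handed in: The collar sits upright round the shaft with its underside within 3 mm of the driver plate (so its notches are over the pins), within 4 mm of the shaft's axis, at rest and released; the steel spacer and the black hub still stand within 15 mm of where they were (horizontal distance between collar and seat below 0.004 m and z of collar in the frame of seat between -0.003 and 0.003 m and angle between collar's own z axis and vertical below 0.06 rad and linear speed of collar below 0.02 m/s and contact force between collar and the fingers below 0.1 N and distance of each of spacer, hub from where it was at the start of the episode below 0.015 m and angle between each of spacer, hub's own z axis and vertical below 0.1 rad); the robot touches nothing.
It fails at once if the collar is rammed against the rotary table (more than 60 N) (contact force between collar and arbor above 60 N).
It fails at once if the ball stand is pushed more than 10 mm or tipped (distance of ball_stand from where it was at the start of the episode above 0.01 m or angle between ball_stand's own z axis and vertical above 0.2 rad).
It also fails if it takes over 64 s, if anything falls off the work surface, if the arm or the gripper's body presses on something with over 40 N, if the wrist force passes 120 N, or if a joint passes its speed limit or range.

## Working session

There is one attempt and no reset: what is moved stays moved. The work goes in short steps, Python scripts to look and compute and a shell command to move; the robot and the scene stay as the last step left them, time stands still between calls to the robot, and variables do not carry over. Pictures are saved under pics/ and viewed, and the job is handed in when it is done.

```bash
ls; mkdir -p pics
python3 - <<'E'
from station import ctrl
import cv2,numpy as np
o=ctrl.get_obs()
print({k:np.round(v,3).tolist() for k,v in o.items()})
for n in ["scene","top","wrist"]:
    d=ctrl.get_image(n); cv2.imwrite(f"pics/{n}0.png",d["img"][:,:,::-1]); np.savez(f"pics/{n}0.npz",**d)
    R=cv2.Rodrigues(np.array(d["rvec"]))[0]; print(n,d["K"],(-R.T@np.array(d["tvec"]).ravel()).round(3),R.round(2).tolist())
E
```

```text
pics
{'t': 0.0, 'q': [1.083, 0.053, 1.614, -0.0, 1.476, -0.119], 'dq': [-0.001, 0.001, 0.001, 0.002, -0.0, 0.002], 'effort': [-0.001, -39.368, -37.017, -0.0, 0.007, 0.0], 'tool_pos': [0.225, 0.582, 0.241], 'tool_rot': [-0.576, -3.088, 0.003], 'contact_force': [0.543, -0.477, 1.022], 'wrist_torque': [-0.001, 0.009, 0.007], 'opening': 0.085}
scene [[405.57249706   0.         258.37577753]
 [  0.         405.57249706 189.65630298]
 [  0.           0.           1.        ]] [1.174 0.291 1.   ] [[-0.53, 0.85, -0.01], [0.68, 0.42, -0.6], [-0.51, -0.33, -0.8]]
top [[408.45165718   0.         253.78023044]
 [  0.         408.45165718 193.39806074]
 [  0.           0.           1.        ]] [ 0.487 -0.072  1.1  ] [[0.01, -1.0, 0.01], [-0.99, -0.01, -0.11], [0.11, -0.01, -0.99]]
wrist [[296.51374686   0.         257.07170903]
 [  0.         296.51374686 188.61916564]
 [  0.           0.           1.        ]] [0.163 0.607 0.373] [[0.36, 0.93, -0.0], [0.9, -0.35, 0.27], [0.25, -0.1, -0.96]]
```

View pics/scene0.png

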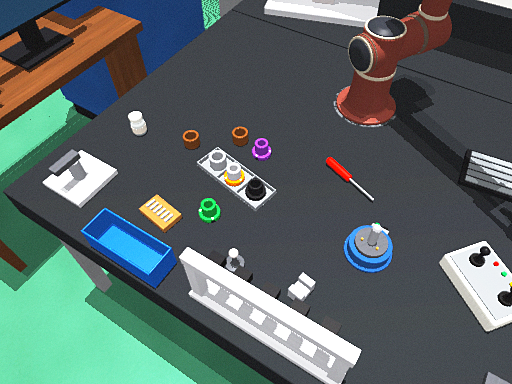

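View pics/top0.png

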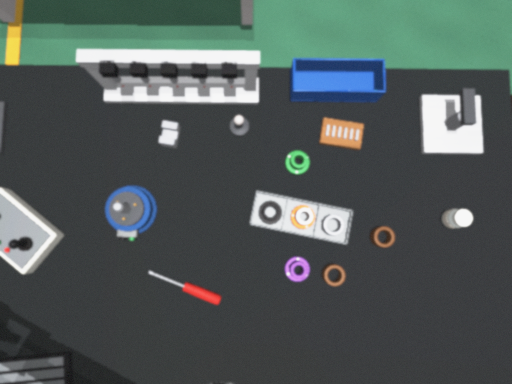

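View pics/wrist0.png

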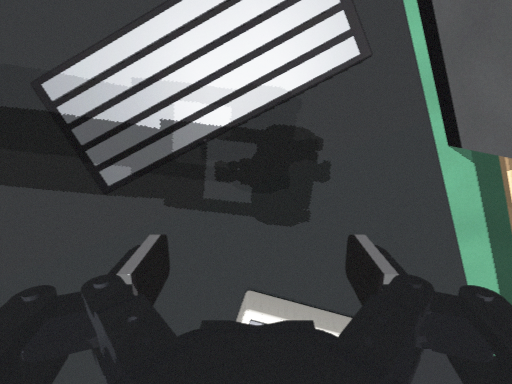

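```bash
cat > h.py <<'E'
import numpy as np,cv2
def load(p): return dict(np.load(p))
def cam(d):
    R=cv2.Rodrigues(np.array(d["rvec"],float))[0]; t=np.array(d["tvec"],float).ravel(); return R,t,-R.T@t
def onplane(d,u,v,z):
    R,t,c=cam(d); r=R.T@np.linalg.inv(d["K"])@np.array([u,v,1.]); return c+r*(z-c[2])/r[2]
def tri(d1,p1,d2,p2):
    A=[];b=[]
    for d,p in((d1,p1),(d2,p2)):
        R,t,c=cam(d); r=R.T@np.linalg.inv(d["K"])@np.array([p[0],p[1],1.]); r/=np.linalg.norm(r)
        M=np.eye(3)-np.outer(r,r); A.append(M); b.append(M@c)
    return np.linalg.lstsq(np.vstack(A),np.hstack(b),rcond=None)[0]
def proj(d,P):
    return cv2.projectPoints(np.array(P,float).reshape(-1,3),np.array(d["rvec"],float),np.array(d["tvec"],float),d["K"],None)[0].reshape(-1,2)
def snap(n,p):
    from station import ctrl
    d=ctrl.get_image(n); np.savez(f"pics/{p}.npz",**d); cv2.imwrite(f"pics/{p}.png",d["img"][:,:,::-1]); return d
E
python3 - <<'E'
from h import *
T=load("pics/top0.npz");S=load("pics/scene0.npz")
def crop(d,u0,v0,w,h,s): return cv2.resize(d["img"][v0:v0+h,u0:u0+w,::-1],None,fx=s,fy=s,interpolation=cv2.INTER_CUBIC)
a=crop(T,245,185,115,65,6);cv2.imwrite("pics/c1.png",a)
b=np.hstack([crop(T,95,170,70,75,5),crop(S,335,210,70,75,5)]);cv2.imwrite("pics/c2.png",b)
c=crop(S,190,140,95,75,6);cv2.imwrite("pics/c3.png",c)
# orange mask
for d,n,roi in((T,"top",(285,195,320,240)),(S,"scene",(215,155,250,195))):
    hsv=cv2.cvtColor(d["img"],cv2.COLOR_RGB2HSV); m=cv2.inRange(hsv,(8,120,120),(25,255,255))
    k=np.zeros_like(m);k[roi[1]:roi[3],roi[0]:roi[2]]=255;m&=k
    pts=cv2.findNonZero(m); e=cv2.minEnclosingCircle(pts); h=cv2.fitEllipse(cv2.convexHull(pts)); print(n,len(pts),e,h)
    print(onplane(d,*h[0],.018))
# blue table
for d,n,roi in((T,"top",(95,175,165,245)),(S,"scene",(335,210,405,285))):
    hsv=cv2.cvtColor(d["img"],cv2.COLOR_RGB2HSV); m=cv2.inRange(hsv,(95,120,60),(125,255,255))
    k=np.zeros_like(m);k[roi[1]:roi[3],roi[0]:roi[2]]=255;m&=k
    pts=cv2.findNonZero(m); h=cv2.fitEllipse(cv2.convexHull(pts)); print(n,len(pts),h)
    print(onplane(d,*h[0],.04))
E
```

```text
top 72 ((301.0, 216.5), 10.688879013061523) ((300.3318786621094, 216.4483642578125), (17.54384422302246, 21.283584594726562), 4.138285160064697)
[ 0.54294203 -0.20524744  0.018     ]
scene 83 ((233.8157958984375, 176.23684692382812), 10.335810661315918) ((233.532958984375, 176.67784118652344), (18.200624465942383, 20.492765426635742), 102.59148406982422)
[ 0.5497869  -0.20614647  0.018     ]
top 967 ((130.58154296875, 209.33204650878906), (48.977603912353516, 51.953330993652344), 84.86911010742188)
[0.5571544  0.23792733 0.04      ]
scene 1032 ((368.2334289550781, 248.83065795898438), (46.99990463256836, 50.25093078613281), 115.91326141357422)
[0.57776804 0.24982209 0.04      ]
```

View pics/c1.png

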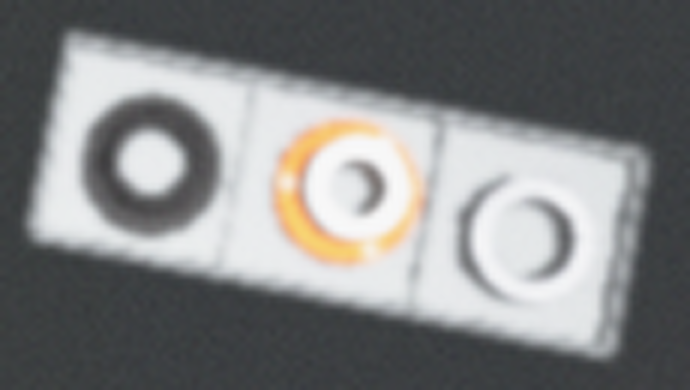

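View pics/c2.png

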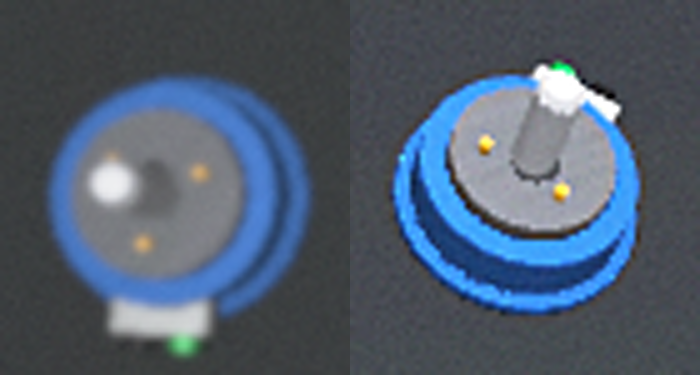

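View pics/c3.png

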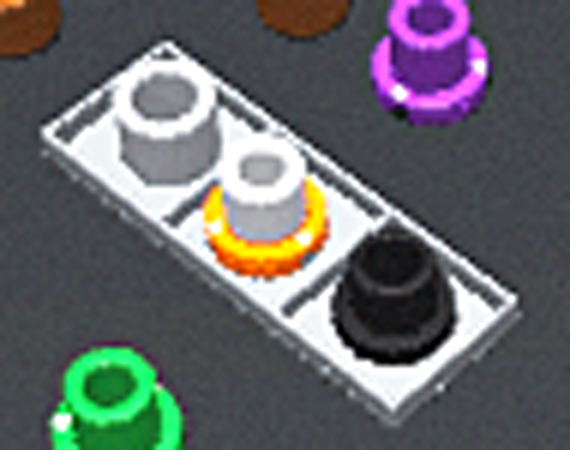

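Candidates (top view): orange collar with bright hub at (302,216); look‑alikes are the green one (298,161) and the purple one (297,269). In the tray there are also the black hub (270,212) and the steel spacer (332,225), with brown rings outside at (384,237) and (335,275). The crops show the orange flange with white dots in the middle compartment, and that is the one I choose. In the top crop, pins are visible at about (135,204), (124,219) and (117,201).

Run:
```python
from h import *
T=load("pics/top0.npz");S=load("pics/scene0.npz")
o=lambda n,*a:print(n,np.round(a[0],4))
o("collar top ring tri .056",tri(T,(304.7,216.2),S,(234.2,168)))
o("top@.056",onplane(T,304.7,216.2,.056)); o("scene@.056",onplane(S,234.2,168,.056))
o("shaft tri .126",tri(T,(117.6,206.8),S,(377.6,228)))
o("top@",onplane(T,117.6,206.8,.126)); o("scene@",onplane(S,377.6,228,.126))
P=[onplane(T,95+u/5,170+v/5,.063) for u,v in((200,172),(143,243),(110,157))]
Q=[onplane(S,335+u/5,210+v/5,.063) for u,v in((486-350,145),(562-350,191))]
print("pins top",np.round(P,4).tolist(),"scene",np.round(Q,4).tolist())
o("dotsT",[onplane(T,245+u/6,185+v/6,.02) for u,v in((288,182),(370,248))])
o("dotsS",[onplane(S,190+u/6,140+v/6,.02) for u,v in((214,222),(304,236))])
o("ball",tri(T,(238,119),S,(234,253)))
# tray outer corners rim z=.02
for u,v in((68,35),(648,150),(612,355),(30,238)): o("corner",onplane(T,245+u/6,185+v/6,.02))
for u,v in((167,40),(517,298),(395,420),(42,132)): o("cornerS",onplane(S,190+u/6,140+v/6,.02))
```

```text
collar top ring tri .056 [ 0.5409 -0.2106  0.0487]
top@.056 [ 0.5417 -0.2118  0.056 ]
scene@.056 [ 0.5449 -0.2044  0.056 ]
shaft tri .126 [0.5575 0.2484 0.1161]
top@ [0.5573 0.2439 0.126 ]
scene@ [0.5637 0.2499 0.126 ]
pins top [[0.5683, 0.2205, 0.063], [0.532, 0.2479, 0.063], [0.5756, 0.2664, 0.063]] scene [[0.5732, 0.2257, 0.063], [0.5777, 0.2702, 0.063]]
dotsT [[ 0.5457 -0.1856  0.02  ]
 [ 0.5169 -0.2216  0.02  ]]
dotsS [[ 0.565  -0.2252  0.02  ]
 [ 0.5481 -0.1804  0.02  ]]
ball [ 0.7907 -0.0376  0.0692]
corner [ 0.6102 -0.0881  0.02  ]
corner [ 0.5609 -0.3451  0.02  ]
corner [ 0.4708 -0.3275  0.02  ]
corner [ 0.5202 -0.0719  0.02  ]
cornerS [ 0.4735 -0.321   0.02  ]
cornerS [ 0.5245 -0.0669  0.02  ]
cornerS [ 0.6198 -0.0791  0.02  ]
cornerS [ 0.5631 -0.3386  0.02  ]
```

```bash
python3 -m crank '[{"x":-0.35,"y":-0.37},{"x":-0.69,"y":-0.74},{"x":-0.69,"y":-0.74},{"x":-0.69,"y":-0.74},{"x":-0.69,"y":-0.74},{"x":-0.69,"y":-0.74},{"x":-0.69,"y":-0.74},{"x":-0.69,"y":-0.74},{"x":-0.69,"y":-0.74},{"x":-0.35,"y":-0.37}]' 0 40
cat >> h.py <<'E'
def tgt(pos,yawy=None,obs=None):
    "delta in tool axes (units of full scale) to world pos, and roll units to make tool y heading yawy (rad, mod pi)"
    from station import ctrl
    o=obs or ctrl.get_obs(); R=cv2.Rodrigues(np.array(o["tool_rot"],float))[0]
    d=R.T@(np.array(pos)-np.array(o["tool_pos"]))
    y=np.arctan2(R[1,1],R[0,1]); 
    print("pos",np.round(o["tool_pos"],4),"yaw",round(np.degrees(y),1),"tilt z",np.round(R[:,2],3),"F",np.round(o["contact_force"],1),"t",o["t"],"open",o["opening"],"q",np.round(o["q"],2))
    r=None
    if yawy is not None: r=-((yawy-y+np.pi)%(2*np.pi)-np.pi)/.12
    print("units xyz",np.round(d/.06,3),"roll",r)
E
python3 -c "
from h import *
tgt((.543,-.208,.2),np.radians(-10.8))"
```

```text
pos [0.2251 0.5826 0.2413] yaw 68.9 tilt z [-0.001 -0.001 -1.   ] F [-0.3 -0.1  0. ] t 0.15 open 0.08566522702681188 q [ 1.08  0.05  1.61  0.    1.48 -0.12]
units xyz [ -9.692 -10.379   0.703] roll 11.587460062598302validation failed for argument at $[0]...
```

```bash
python3 -m crank '[{"x":-0.35,"y":-0.37,"z":0,"roll":0},{"x":-0.69,"y":-0.74,"z":0,"roll":0},{"x":-0.69,"y":-0.74,"z":0,"roll":0},{"x":-0.69,"y":-0.74,"z":0,"roll":0},{"x":-0.69,"y":-0.74,"z":0,"roll":0},{"x":-0.69,"y":-0.74,"z":0,"roll":0},{"x":-0.69,"y":-0.74,"z":0,"roll":0},{"x":-0.69,"y":-0.74,"z":0,"roll":0},{"x":-0.69,"y":-0.74,"z":0,"roll":0},{"x":-0.35,"y":-0.37,"z":0,"roll":0}]' 0 40
python3 -c "
from h import *
tgt((.543,-.208,.2),np.radians(-10.8))"
```

```text
t: 1.4
tool_pos: [0.4298, 0.0731, 0.2421]
tool_rot: [0.581, 3.087, -0.0]
contact_force: [-0.3, -0.1, 1.0]
opening: 0.0857
pos [0.4298 0.0731 0.2421] yaw 68.7 tilt z [ 0. -0. -1.] F [-0.3 -0.1  1. ] t 1.4 open 0.08570222034556164 q [-0.   -0.43  2.03 -0.    1.54 -1.2 ]
units xyz [-3.461 -3.679  0.704] roll 11.561404859776157
```

```bash
python3 -m crank '[{"x":-0.5,"y":-0.52,"z":0.1,"roll":0},{"x":-0.65,"y":-0.7,"z":0.1,"roll":0},{"x":-0.65,"y":-0.7,"z":0.1,"roll":0},{"x":-0.65,"y":-0.7,"z":0.1,"roll":0},{"x":-0.6,"y":-0.64,"z":0.1,"roll":0},{"x":-0.41,"y":-0.42,"z":0.1,"roll":0},{"x":0,"y":0,"z":0,"roll":1},{"x":0,"y":0,"z":0,"roll":1},{"x":0,"y":0,"z":0,"roll":1},{"x":0,"y":0,"z":0,"roll":1}]'
python3 -m crank '[{"x":0,"y":0,"z":0,"roll":1},{"x":0,"y":0,"z":0,"roll":1},{"x":0,"y":0,"z":0,"roll":1},{"x":0,"y":0,"z":0,"roll":1},{"x":0,"y":0,"z":0,"roll":1},{"x":0,"y":0,"z":0,"roll":1},{"x":0,"y":0,"z":0,"roll":1},{"x":0,"y":0,"z":0,"roll":0.56},{"x":0,"y":0,"z":0,"roll":0},{"x":0,"y":0,"z":0,"roll":0}]'
python3 -c "
from h import *
snap('wrist','w1')
tgt((.543,-.208,.2),np.radians(-10.8))"
```

```text
t: 2.65
tool_pos: [0.5431, -0.205, 0.2058]
tool_rot: [-1.299, -2.859, -0.0]
contact_force: [-0.2, 0.2, -0.3]
opening: 0.0856
t: 3.9
tool_pos: [0.5433, -0.2051, 0.2061]
tool_rot: [-2.416, -2.007, 0.0]
contact_force: [-0.5, -0.3, -0.4]
opening: 0.0856
pos [ 0.5433 -0.2051  0.2062] yaw -10.6 tilt z [-0.  0. -1.] F [-0.5  0.8 -0.3] t 3.95 open 0.0851444228196692 q [-0.49 -0.03  1.75 -0.    1.41 -0.3 ]
units xyz [-0.049  0.004  0.103] roll 0.03368669482732475
```

View pics/w1.png

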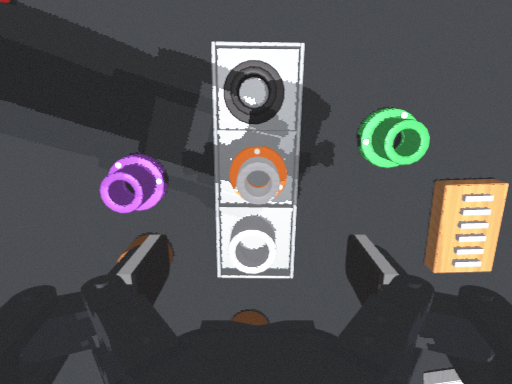

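The wrist view shows the orange collar's hub ring at about (258,180) and dots near (257,152), (235,187) and (281,187). The spacer is at (252,250) and the black hub at (253,92).

Run:
```python
from h import *
W=load("pics/w1.npz")
a=cv2.resize(W["img"][135:215,205:310,::-1],None,fx=7,fy=7,interpolation=cv2.INTER_CUBIC);cv2.imwrite("pics/w1c.png",a)
hsv=cv2.cvtColor(W["img"],cv2.COLOR_RGB2HSV);m=cv2.inRange(hsv,(3,150,80),(25,255,255));m[:,:225]=0;m[:,292:]=0;m[:140]=0;m[215:]=0
c=max(cv2.findContours(m,0,2)[0],key=cv2.contourArea);e=cv2.fitEllipse(cv2.convexHull(c));print(e,onplane(W,*e[0],.019))
```

```text
((257.7879638671875, 173.3690185546875), (56.3047981262207, 56.38539505004883), 107.55191040039062) [ 0.54439491 -0.20789035  0.019     ]
```

View pics/w1c.png

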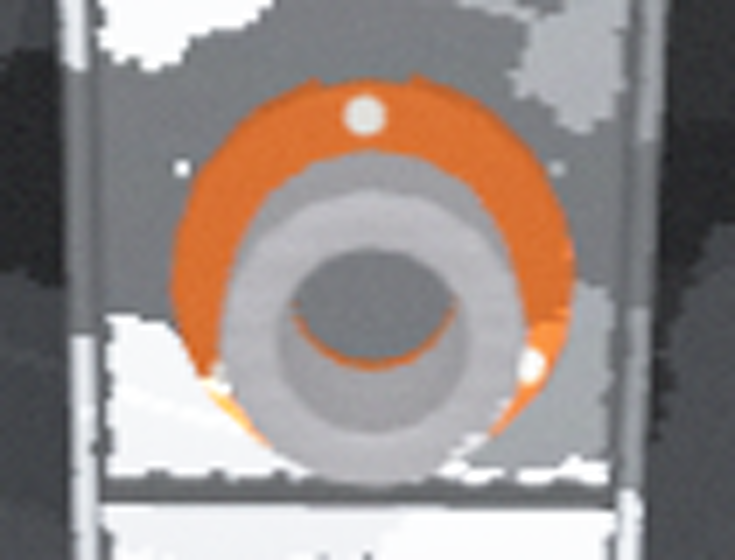

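Run:
```python
from h import *
W=load("pics/w1.npz")
p=lambda u,v,z:onplane(W,205+(u+.5)/7-.5,135+(v+.5)/7-.5,z)
c=p(373,338,.056);print(c, np.linalg.norm(p(220,338,.056)-p(527,338,.056)),p(373,340,.056))
for q in((365,116),(533,365)):
    d=p(*q,.020);x=d-np.array([.5445,-.208,.02]);print(d,np.linalg.norm(x),np.degrees(np.arctan2(x[1],x[0])))
tgt((c[0],c[1],.049),np.radians(-10.8))
```

```text
[ 0.54413411 -0.20920526  0.056     ] 0.04302991849677269 [ 0.54408152 -0.20948975  0.056     ]
[ 0.54774121 -0.18343403  0.02      ] 0.024778871171487117 82.4838682423832
[ 0.56670631 -0.22722055  0.02      ] 0.02936920075179157 -40.87764379152785
pos [ 0.5433 -0.2051  0.2062] yaw -10.6 tilt z [-0.  0. -1.] F [-0.5  0.8 -0.3] t 3.95 open 0.0851444228196692 q [-0.49 -0.03  1.75 -0.    1.41 -0.3 ]
units xyz [-0.065  0.027  2.619] roll 0.03368669482732475
```

```bash
python3 -m crank '[{"x":-0.06,"y":0.02,"z":0.3,"roll":0.03},{"x":0,"y":0,"z":0.5,"roll":0},{"x":0,"y":0,"z":0.5,"roll":0},{"x":0,"y":0,"z":0.5,"roll":0},{"x":0,"y":0,"z":0.4,"roll":0},{"x":0,"y":0,"z":0.3,"roll":0},{"x":0,"y":0,"z":0.2,"roll":0},{"x":0,"y":0,"z":0.13,"roll":0},{"x":0,"y":0,"z":0,"roll":0},{"x":0,"y":0,"z":0,"roll":0}]' 0 50
python3 -c "
from h import *
snap('scene','s2')
tgt((.5443,-.2085,.036),np.radians(-10.8))"
python3 -m crank '[{"x":0,"y":0,"z":0,"roll":0},{"x":0,"y":0,"z":0,"roll":0},{"x":0,"y":0,"z":0,"roll":0},{"x":0,"y":0,"z":0,"roll":0},{"x":0,"y":0,"z":0,"roll":0},{"x":0,"y":0,"z":0,"roll":0},{"x":0,"y":0,"z":0,"roll":0},{"x":0,"y":0,"z":0,"roll":0}]' 1 50
```

```text
t: 5.2
tool_pos: [0.5446, -0.2092, 0.0374]
tool_rot: [2.42, 2.001, 0.001]
contact_force: [0.5, 0.3, -0.7]
opening: 0.0854
pos [ 0.5446 -0.2092  0.0375] yaw -10.8 tilt z [ 0.002 -0.001 -1.   ] F [-0.  -0.6 -0.3] t 5.25 open 0.08496951963191277 q [-0.49  0.17  1.85  0.    1.12 -0.31]
units xyz [ 0.011 -0.007  0.025] roll -0.0022231900585256703
t: 6.25
tool_pos: [0.5443, -0.2091, 0.0372]
tool_rot: [2.42, 2.002, 0.0]
contact_force: [-0.4, -0.6, 5.3]
opening: 0.0433
```

```bash
python3 -m crank '[{"x":0,"y":0,"z":-0.1,"roll":0},{"x":0,"y":0,"z":-0.2,"roll":0},{"x":0,"y":0,"z":-0.3,"roll":0},{"x":0,"y":0,"z":-0.4,"roll":0},{"x":0,"y":0,"z":-0.5,"roll":0},{"x":0,"y":0,"z":-0.5,"roll":0},{"x":0,"y":0,"z":-0.4,"roll":0},{"x":0,"y":0,"z":-0.2,"roll":0},{"x":0,"y":0,"z":0,"roll":0},{"x":0,"y":0,"z":0,"roll":0}]'
python3 -c "
from h import *
snap('wrist','w3');snap('scene','s3')
tgt((.560,.247,.2),np.radians(-10.8-30))"
```

```text
t: 7.5
tool_pos: [0.5432, -0.2085, 0.1912]
tool_rot: [-2.419, -2.001, 0.001]
contact_force: [-1.0, 0.4, -2.6]
opening: 0.0431
pos [ 0.5432 -0.2085  0.1909] yaw -10.8 tilt z [-0.002  0.001 -1.   ] F [-0.7  0.2 -2.1] t 7.6 open 0.042859044679459044 q [-0.49 -0.01  1.76 -0.    1.39 -0.31]
units xyz [ 7.509 -1.149 -0.143] roll 4.360805830485845
```

View pics/w3.png

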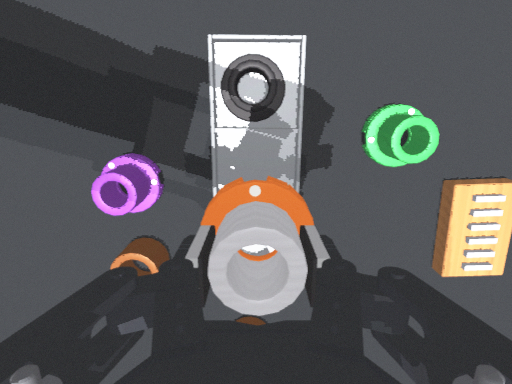

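View pics/s3.png

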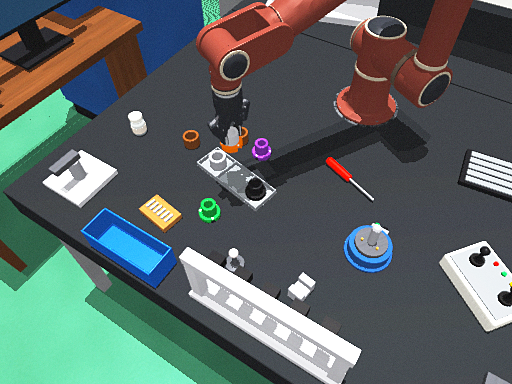

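The collar is held (about 2.3 N more load, opening 43 mm), upright, with its front dot at (255,190). The spacer and black hub remain in the tray. I'll move towards the table and stop about 100 mm short to measure the shaft with the wrist camera.

```bash
python3 -m crank '[{"x":0.3,"y":-0.05,"z":-0.15,"roll":0},{"x":0.6,"y":-0.1,"z":0,"roll":0},{"x":0.8,"y":-0.12,"z":0,"roll":0},{"x":0.9,"y":-0.14,"z":0,"roll":0},{"x":0.9,"y":-0.14,"z":0,"roll":0},{"x":0.9,"y":-0.14,"z":0,"roll":0},{"x":0.8,"y":-0.12,"z":0,"roll":0},{"x":0.5,"y":-0.08,"z":0,"roll":0},{"x":0.2,"y":0,"z":0,"roll":0},{"x":0,"y":0,"z":0,"roll":0}]'
python3 -c "
from h import *
snap('wrist','w4')
tgt((.560,.247,.2),np.radians(-10.8-30))"
```

```text
t: 8.85
tool_pos: [0.5577, 0.1495, 0.2015]
tool_rot: [2.419, 2.004, -0.001]
contact_force: [0.2, -0.5, -1.8]
opening: 0.0433
pos [0.5578 0.1487 0.2014] yaw -10.8 tilt z [-0.    -0.001 -1.   ] F [-0.3  0.  -2.4] t 8.9 open 0.04311767531190771 q [ 0.13 -0.03  1.77 -0.    1.41  0.32]
units xyz [ 1.617 -0.271  0.023] roll 4.362495421869047
```

View pics/w4.png

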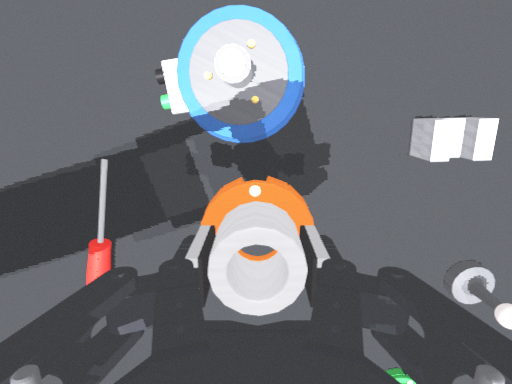

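The shaft top is at about (232,62) and the pins at (251,44), (208,76) and (255,100). The collar's front dot is at (255,191) and the hub ring at about (258,265).

Run:
```python
from h import *
W=load("pics/w4.npz")
a=cv2.resize(W["img"][0:150,150:310,::-1],None,fx=4.5,fy=4,interpolation=cv2.INTER_CUBIC)
a=cv2.resize(W["img"][0:150,150:310,::-1],None,fx=4,fy=4,interpolation=cv2.INTER_CUBIC);cv2.imwrite("pics/w4a.png",a)
b=cv2.resize(W["img"][170:320,180:340,::-1],None,fx=4,fy=4,interpolation=cv2.INTER_CUBIC);cv2.imwrite("pics/w4b.png",b)
hsv=cv2.cvtColor(W["img"],cv2.COLOR_RGB2HSV);m=cv2.inRange(hsv,(18,110,80),(35,255,255));m[150:]=0
n,l,s,c=cv2.connectedComponentsWithStats(m)
for i in range(1,n):
    if s[i,4]>4: print(s[i,4],c[i],onplane(W,*c[i],.063))
```

```text
5 [251.  47.] [0.57513472 0.26431863 0.063     ]
16 [253.9375 100.6875] [0.5694427 0.221611  0.063    ]
```

View pics/w4a.png

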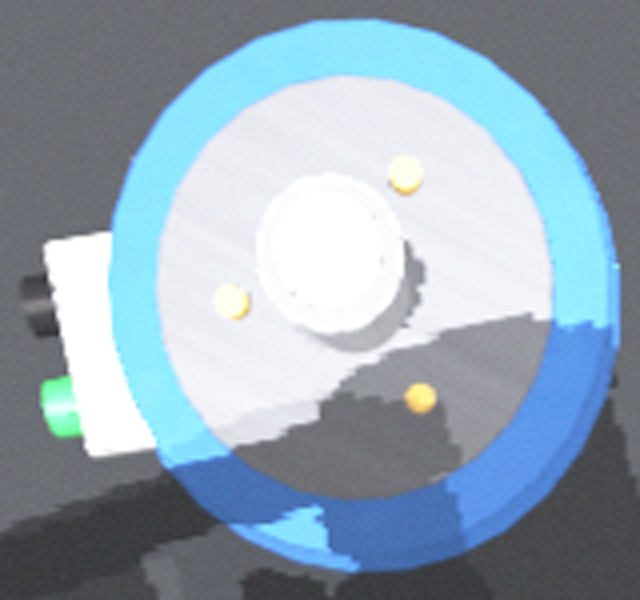

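View pics/w4b.png

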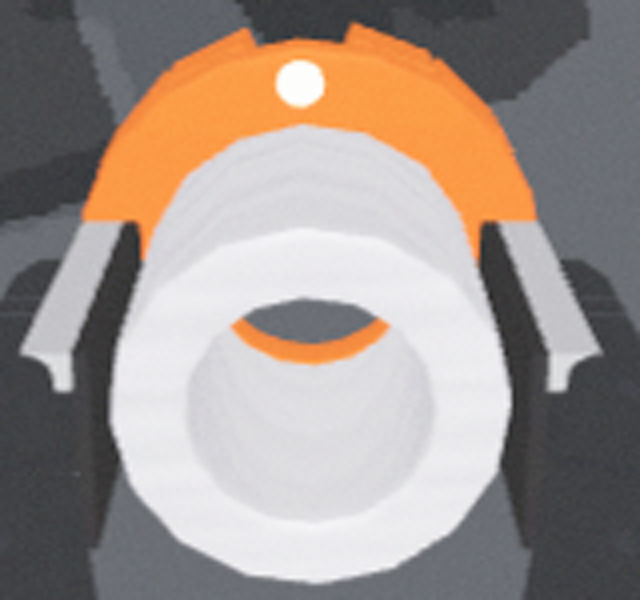

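```bash
cat >> h.py <<'E'
def circ(P):
    P=np.array(P)[:,:2]; A=np.c_[2*P,np.ones(len(P))]; s=np.linalg.lstsq(A,(P**2).sum(1),rcond=None)[0]
    return s[:2],np.sqrt(s[2]+s[0]**2+s[1]**2)
E
python3 - <<'E'
from h import *
W=load("pics/w4.npz")
pa=lambda u,v,z:onplane(W,150+(u+.5)/4-.5,(v+.5)/4-.5,z)
pb=lambda u,v,z:onplane(W,180+(u+.5)/4-.5,170+(v+.5)/4-.5,z)
pins=[pa(u,v,.063) for u,v in((405,174),(232,301),(421,398))]
c,r=circ(pins);print("pins",c,r*1e3,[round(np.degrees(np.arctan2(p[1]-c[1],p[0]-c[0])),1) for p in pins])
c,r=circ([pa(u,v,.126) for u,v in((256,252),(405,252),(330,172),(330,333),(277,196),(384,196),(277,306))]);print("shaft",c,r*1e3)
c,r=circ([pa(u,v,.055) for u,v in((158,287),(553,287),(352,76),(355,498),(215,143),(488,131))]);print("plate",c,r*1e3)
for zz in(.1685,):
    c,r=circ([pb(u,v,zz+.052) for u,v in((110,400),(511,400),(308,228),(314,583),(195,250),(420,250),(170,530),(450,530))]);print("hubtop",c,r*1e3)
    c2,r=circ([pb(u,v,zz+.016) for u,v in((84,220),(537,220),(298,40),(185,68),(420,70),(122,135),(492,128))]);print("flange",c2,r*1e3)
    d=pb(301,83,zz+.016);print("dot",d,[np.degrees(np.arctan2(d[1]-q[1],d[0]-q[0])) for q in(c,c2)])
E
```

```text
pins [0.56017246 0.24646951] 25.87332930360499 [np.float64(53.4), np.float64(172.7), np.float64(-66.5)]
shaft [0.5604938  0.24596269] 12.118224283337499
plate [0.56061643 0.24647876] 43.32679773524998
hubtop [0.55849293 0.14898508] 21.53556510355595
flange [0.55856887 0.15002026] 30.97583381821754
dot [0.56223408 0.1749903  0.1845    ] [np.float64(81.81351358082574), np.float64(81.64952750588887)]
```

```bash
python3 -m crank '[{"x":0,"y":0,"z":0,"roll":0.5},{"x":0,"y":0,"z":0,"roll":0.8},{"x":0,"y":0,"z":0,"roll":0.8},{"x":0,"y":0,"z":0,"roll":0.8},{"x":0,"y":0,"z":0,"roll":0.8},{"x":0,"y":0,"z":0,"roll":0.43},{"x":0,"y":0,"z":0,"roll":0},{"x":0,"y":0,"z":0,"roll":0}]'
python3 -c "
from h import *
tgt((.5594,.2458,.2),np.radians(-10.8-28.4))"
```

```text
t: 9.9
tool_pos: [0.5579, 0.1481, 0.2015]
tool_rot: [2.838, 1.347, -0.0]
contact_force: [-0.1, -0.1, -1.8]
opening: 0.0432
pos [0.5579 0.1481 0.2015] yaw -39.2 tilt z [-0. -0. -1.] F [-0.1 -0.1 -1.8] t 9.9 open 0.043227304682270803 q [ 0.13 -0.03  1.77 -0.    1.41  0.82]
units xyz [ 1.276 -1.011  0.025] roll -0.005488026236533106
```

```bash
python3 -m crank '[{"x":0.1,"y":-0.08,"z":0,"roll":0},{"x":0.25,"y":-0.2,"z":0,"roll":0},{"x":0.35,"y":-0.28,"z":0,"roll":0},{"x":0.3,"y":-0.24,"z":0,"roll":0},{"x":0.2,"y":-0.15,"z":0,"roll":0},{"x":0.08,"y":-0.06,"z":0,"roll":0},{"x":0,"y":0,"z":0,"roll":0},{"x":0,"y":0,"z":0,"roll":0}]'
python3 -c "
from h import *
snap('wrist','w5');snap('scene','s5');d=snap('top','t5')
tgt((.5594,.2458,.2),np.radians(-10.8-28.4))
w=load('pics/w5.npz')['img'];s=load('pics/s5.npz')['img']
cv2.imwrite('pics/c5.png',np.hstack([cv2.resize(w[150:310,170:350,::-1],None,fx=2.5,fy=2.5),cv2.resize(s[170:290,330:420,::-1],None,fx=3.33,fy=3.3333)[:400]]))"
```

```text
t: 10.9
tool_pos: [0.5596, 0.2462, 0.2014]
tool_rot: [2.838, 1.346, -0.0]
contact_force: [-1.1, -0.9, -1.9]
opening: 0.0431
pos [0.5596 0.2461 0.2015] yaw -39.3 tilt z [ 0. -0. -1.] F [ 0.3  0.  -2. ] t 11.05 open 0.04294969784538246 q [ 0.29  0.05  1.69 -0.    1.41  0.98]
units xyz [-0.006  0.001  0.026] roll -0.009063340198493346
```

View pics/c5.png

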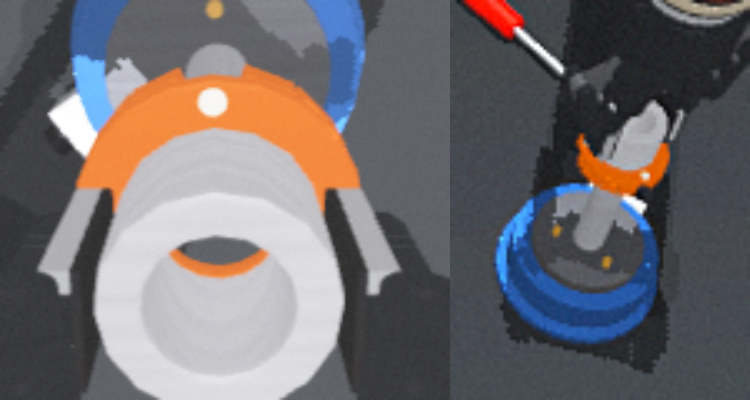

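The dot lines up with the pin, and the collar is over the shaft. I'll lower it slowly.

```bash
python3 -m crank '[{"x":0,"y":0,"z":0.08,"roll":0},{"x":0,"y":0,"z":0.12,"roll":0},{"x":0,"y":0,"z":0.12,"roll":0},{"x":0,"y":0,"z":0.1,"roll":0},{"x":0,"y":0,"z":0.08,"roll":0},{"x":0,"y":0,"z":0.05,"roll":0},{"x":0,"y":0,"z":0.03,"roll":0},{"x":0,"y":0,"z":0.03,"roll":0},{"x":0,"y":0,"z":0,"roll":0}]'
python3 -m crank '[{"x":0,"y":0,"z":0.03,"roll":0},{"x":0,"y":0,"z":0.03,"roll":0},{"x":0,"y":0,"z":0.03,"roll":0},{"x":0,"y":0,"z":0.03,"roll":0},{"x":0,"y":0,"z":0,"roll":0}]'
```

```text
t: 12.18
tool_pos: [0.5595, 0.2467, 0.1649]
tool_rot: [2.838, 1.347, -0.0]
contact_force: [-0.2, 0.1, -1.9]
opening: 0.0431
t: 12.8
tool_pos: [0.5594, 0.2466, 0.1574]
tool_rot: [-2.838, -1.347, 0.001]
contact_force: [0.3, -0.0, -2.8]
opening: 0.0433
```

```bash
python3 -m crank '[{"x":0,"y":0,"z":0.03,"roll":0},{"x":0,"y":0,"z":0.03,"roll":0},{"x":0,"y":0,"z":0.03,"roll":0},{"x":0,"y":0,"z":0.03,"roll":0},{"x":0,"y":0,"z":0,"roll":0}]'
python3 -m crank '[{"x":0,"y":0,"z":0.03,"roll":0},{"x":0,"y":0,"z":0.03,"roll":0},{"x":0,"y":0,"z":0.03,"roll":0},{"x":0,"y":0,"z":0.03,"roll":0},{"x":0,"y":0,"z":0,"roll":0}]'
```

```text
t: 13.42
tool_pos: [0.5594, 0.2466, 0.1502]
tool_rot: [-2.838, -1.347, 0.001]
contact_force: [0.1, -0.6, -1.6]
opening: 0.043
t: 14.05
tool_pos: [0.5594, 0.2467, 0.143]
tool_rot: [-2.838, -1.347, 0.001]
contact_force: [0.0, -0.9, -3.1]
opening: 0.0428
```

```bash
python3 -m crank '[{"x":-0.01,"y":0.008,"z":0.04,"roll":0},{"x":0,"y":0,"z":0.06,"roll":0},{"x":0,"y":0,"z":0.06,"roll":0},{"x":0,"y":0,"z":0.06,"roll":0},{"x":0,"y":0,"z":0.06,"roll":0},{"x":0,"y":0,"z":0.05,"roll":0},{"x":0,"y":0,"z":0,"roll":0}]'
python3 -m crank '[{"x":0,"y":0,"z":0.06,"roll":0},{"x":0,"y":0,"z":0.06,"roll":0},{"x":0,"y":0,"z":0.06,"roll":0},{"x":0,"y":0,"z":0.04,"roll":0},{"x":0,"y":0,"z":0,"roll":0}]'
```

```text
t: 14.92
tool_pos: [0.5597, 0.2463, 0.1233]
tool_rot: [-2.838, -1.347, -0.002]
contact_force: [1.9, 4.0, -2.7]
opening: 0.0431
t: 15.55
tool_pos: [0.5598, 0.2464, 0.1103]
tool_rot: [-2.838, -1.347, -0.002]
contact_force: [1.2, 5.8, -0.6]
opening: 0.0431
```

```bash
python3 -m crank '[{"x":0.014,"y":-0.01,"z":0,"roll":0},{"x":0,"y":0,"z":0,"roll":0}]'
python3 -m crank '[{"x":0,"y":0,"z":0.04,"roll":0},{"x":0,"y":0,"z":0.04,"roll":0},{"x":0,"y":0,"z":0.03,"roll":0},{"x":0,"y":0,"z":0.03,"roll":0},{"x":0,"y":0,"z":0.02,"roll":0},{"x":0,"y":0,"z":0,"roll":0}]'
```

```text
t: 15.8
tool_pos: [0.5597, 0.2465, 0.1101]
tool_rot: [2.837, 1.347, -0.0]
contact_force: [1.6, 1.3, -2.3]
opening: 0.0432
t: 16.55
tool_pos: [0.5593, 0.2468, 0.1002]
tool_rot: [2.838, 1.347, -0.001]
contact_force: [1.3, 0.6, -3.4]
opening: 0.0433
```

```bash
python3 -m crank '[{"x":0,"y":0,"z":0.02,"roll":0},{"x":0,"y":0,"z":0.02,"roll":0},{"x":0,"y":0,"z":0.02,"roll":0},{"x":0,"y":0,"z":0.02,"roll":0},{"x":0,"y":0,"z":0,"roll":0}]'
python3 -m crank '[{"x":0,"y":0,"z":0.02,"roll":0},{"x":0,"y":0,"z":0.015,"roll":0},{"x":0,"y":0,"z":0,"roll":0}]'
```

```text
t: 17.18
tool_pos: [0.5593, 0.2469, 0.0956]
tool_rot: [-2.838, -1.347, 0.001]
contact_force: [1.6, -0.4, -2.7]
opening: 0.0435
t: 17.55
tool_pos: [0.5594, 0.2469, 0.0936]
tool_rot: [-2.838, -1.347, 0.001]
contact_force: [-0.2, 0.6, -2.5]
opening: 0.0433
```

```bash
python3 -m crank '[{"x":0,"y":0,"z":0.02,"roll":0},{"x":0,"y":0,"z":0.02,"roll":0},{"x":0,"y":0,"z":0,"roll":0}]'
python3 -m crank '[{"x":0,"y":0,"z":0.015,"roll":0},{"x":0,"y":0,"z":0.015,"roll":0},{"x":0,"y":0,"z":0,"roll":0}]'
```

```text
t: 17.92
tool_pos: [0.5594, 0.2469, 0.0912]
tool_rot: [-2.838, -1.347, 0.001]
contact_force: [-0.0, 0.3, -2.4]
opening: 0.0428
t: 18.3
tool_pos: [0.5595, 0.2469, 0.0895]
tool_rot: [-2.838, -1.347, 0.0]
contact_force: [-0.3, 0.2, -2.2]
opening: 0.0431
```

```bash
python3 -m crank '[{"x":0,"y":0,"z":0.012,"roll":0},{"x":0,"y":0,"z":0.012,"roll":0},{"x":0,"y":0,"z":0,"roll":0}]'
python3 -m crank '[{"x":0,"y":0,"z":0.012,"roll":0},{"x":0,"y":0,"z":0,"roll":0}]'
```

```text
t: 18.68
tool_pos: [0.5596, 0.2469, 0.0882]
tool_rot: [2.838, 1.347, 0.0]
contact_force: [0.0, -0.6, -2.2]
opening: 0.0431
t: 18.92
tool_pos: [0.5596, 0.247, 0.0882]
tool_rot: [2.838, 1.347, -0.0]
contact_force: [-2.7, -0.8, 3.4]
opening: 0.0427
```

```bash
python3 -c "
from h import *
s=snap('scene','s6')['img'];w=snap('wrist','w6')['img']
tgt((.56,.2465,.088))
cv2.imwrite('pics/c6.png',np.hstack([cv2.resize(w[100:310,170:350,::-1],None,fx=2,fy=2)[:400],cv2.resize(s[180:280,330:420,::-1],None,fx=4,fy=4)]))"
```

```text
pos [0.5597 0.247  0.0882] yaw -39.2 tilt z [ 0. -0. -1.] F [-3.8 -1.8  4.4] t 19.025 open 0.0430873742997015 q [ 0.29  0.16  1.76 -0.    1.21  0.98]
units xyz [-0.003  0.009  0.003] roll None
```

View pics/c6.png

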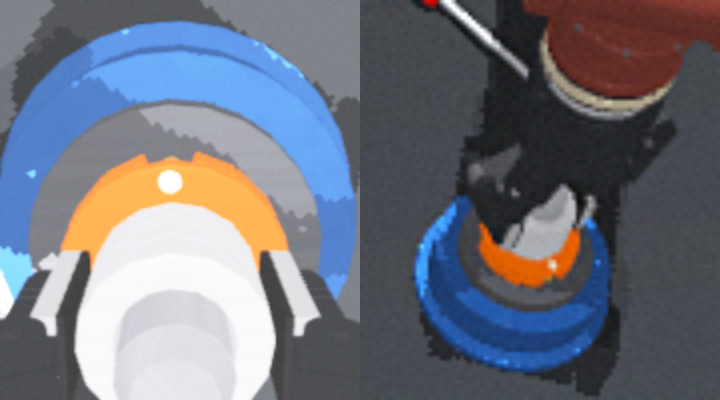

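Contact came at TCP z 0.088, which puts the underside at 0.055, the home height. The notch is over the pin, with the pin visible inside it at crop (170,160). Now I'll release and back off upward.

```bash
python3 -m crank '[{"x":0,"y":0,"z":0,"roll":0},{"x":0,"y":0,"z":0,"roll":0},{"x":0,"y":0,"z":0,"roll":0},{"x":0,"y":0,"z":0,"roll":0},{"x":0,"y":0,"z":0,"roll":0},{"x":0,"y":0,"z":0,"roll":0},{"x":0,"y":0,"z":0,"roll":0},{"x":0,"y":0,"z":0,"roll":0}]' 0
python3 -m crank '[{"x":0,"y":0,"z":-0.1,"roll":0},{"x":0,"y":0,"z":-0.3,"roll":0},{"x":0,"y":0,"z":-0.4,"roll":0},{"x":0,"y":0,"z":-0.5,"roll":0},{"x":0,"y":0,"z":-0.5,"roll":0},{"x":0,"y":0,"z":-0.4,"roll":0},{"x":0,"y":0,"z":-0.2,"roll":0},{"x":-0.5,"y":0,"z":0,"roll":0},{"x":-0.8,"y":0,"z":0,"roll":0},{"x":-0.5,"y":0,"z":0,"roll":0}]'
```

```text
t: 20.02
tool_pos: [0.5596, 0.2469, 0.0875]
tool_rot: [-2.838, -1.347, -0.0]
contact_force: [0.6, 0.1, 0.1]
opening: 0.0855
t: 21.28
tool_pos: [0.49, 0.1622, 0.2313]
tool_rot: [2.838, 1.347, -0.001]
contact_force: [-0.1, -0.6, -0.4]
opening: 0.0852
```

```bash
python3 -m crank '[{"x":0,"y":0,"z":0,"roll":0},{"x":0,"y":0,"z":0,"roll":0},{"x":0,"y":0,"z":0,"roll":0},{"x":0,"y":0,"z":0,"roll":0}]'; python3 -c "
from h import *
s=snap('scene','s7')['img'];w=snap('wrist','w7')['img']
tgt((.56,.2465,.088))
cv2.imwrite('pics/c7.png',np.hstack([cv2.resize(w[:,80:400,::-1],None,fx=1.2,fy=1.2)[:400],cv2.resize(s[180:280,330:420,::-1],None,fx=4,fy=4)]))"
```

```text
t: 21.78
tool_pos: [0.4916, 0.1637, 0.2313]
tool_rot: [-2.837, -1.348, 0.0]
contact_force: [-0.3, -0.8, 0.2]
opening: 0.0854
pos [0.4915 0.1636 0.2313] yaw -39.2 tilt z [-0. -0. -1.] F [-0.1 -0.2  0.6] t 21.875 open 0.0852793807149323 q [ 0.18 -0.2   1.87  0.    1.47  0.86]
units xyz [1.793 0.013 2.388] roll None
```

View pics/c7.png

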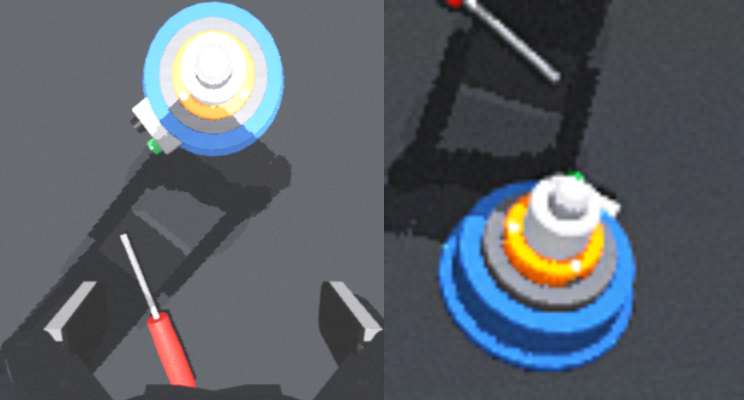

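View pics/s7.png

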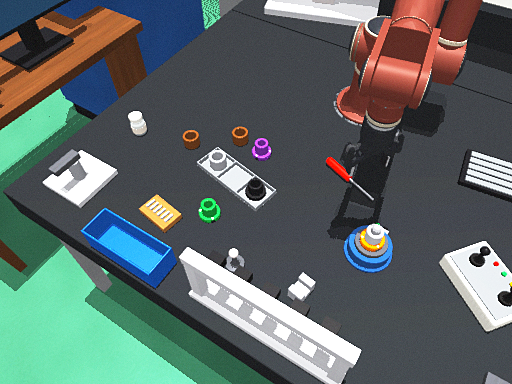

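```bash
python3 -c "
from station import ctrl
print(ctrl.finish_job())"
```

```text
the job is handed in; nothing more can be done
None
```

I fitted the orange collar on the shaft, released it and handed the job in at about 22 s of the 64 s allowed. `finish_job` reports no verdict, so "home" rests on my own checks below.

- **Pick and alignment:** I took the collar from the middle tray compartment. The wrist camera showed its dot at about 82° and the nearest pin at about 53°, so I turned the collar 28° before lowering it.
- **Lowering:** Because the notches were already lined up, it passed the pin tops without riding up and no search by turning was needed. My 0.7 mm sideways correction on the way down was in the wrong direction and pressed the collar on the shaft with about 6 N. I reversed it and the force dropped.
- **Seating:** The collar touched down with about 7 N at TCP height 0.088 m. That puts its underside at about 0.055 m, the height of the driver plate's upper face. The picture showed a pin inside the notch.
- **Release:** After letting go and backing off, the opening was 85 mm and the tool force was about zero.
- **Last pictures:** The collar stands upright round the shaft. The spacer, black hub and ball stand look unmoved.

I did not measure the collar's height again after release. The scene and top cameras disagreed by up to about 7 mm, so I relied on the wrist camera for the fit.

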